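Counter-hold the hidden yoke bolt of a floodlight

ROBOT

A 7-joint arm with a two-finger parallel gripper is mounted at the origin on the work surface. World frame = base frame: x ahead of the robot, y to its left, z up, the work surface at z = 0. Lengths are in m, angles in rad, forces in N, time in s.
With the tool pointing down it reaches from about 0.425 to 0.875 m from the base axis. Payload 4.7 kg.
Tool frame: the origin (TCP) lies midway between the tips of the shut fingers; the grasp point (between the pads) lies 19 mm behind it; z points along the fingers, y is the line along which they close (so a half turn about z gives the same grasp; the last joint's range is limited). The gripper opens to 87 mm and grips with 3 to 60 N. Pads are 19 mm wide; open, the fingers measure 117 mm over their backs; the gripper's body (75 mm by 190 mm) begins 51 mm behind the grasp point.
Start: joints at [-1.243, 0.321, -0.07, 1.45, 0.023, 1.371, -0.057], TCP at [0.201, 0.618, 0.223] pointing down, gripper open.
Joint ranges: [-2.86, 2.86], [-0.3, 2.09], [-1.38, 1.24], [0.06, 2.45], [-1.56, 4.7], [0.09, 2.05], [-2.69, 2.69]. Speed limits (rad/s): [2.57, 2.57, 3.14, 3.14, 3.14, 3.14, 3.14].

INTERFACE

Orientations are given as a rotation vector (axis times angle).
In Python, from bench import ctrl gives the robot as it stands.
- The arm moves only by the shell command python3 inch.py [FORCE], which reads ROWS from standard input. ROWS is a JSON list of rows, 1 to 20 of them, each an object with the fields x, y, z (the shift in m), spin (a turn about the tool's z in rad), jaw (the opening from 0.0 (shut) to 1.0 (fully open)); a field left out counts as zero (the opening has to be given); each row is the pose to reach, as a shift and turn from the pose commanded when the command began, along the tool's axes at that moment; what a row does not reach only later rows make up. A row lasts 1/10 s, in which the tool goes at most 0.05 m and 0.15 rad, less where a joint would pass 70% of its speed; a pose out of reach is approached as far as the arm can. The fingers move at their own pace and stop on an object; FORCE is the grip in N (left out, the last holds). Time passes only in rows, so rows that do not move let the fingers close. It prints the time, the measured TCP pose, the force, the opening and the grip force at its end. Input that does not fit is refused with a message, and nothing moves.
- ctrl.get_state(): the state, without advancing time (a new reading comes with each control period).
- ctrl.get_image(name): name is "scene" or "top" or "wrist"; returns the picture (384x512x3 uint8, red, green, blue); there is no depth.
- ctrl.camera_model(name): a dict with "vertical_fov" (degrees; the focal length in pixels is half the picture's height over the tangent of half this angle, whatever the lens; pixels are square), "cx", "cy" (the principal point, pixels), "rvec" (rotation vector, rad) and "tvec" (3), from world to camera coordinates, as OpenCV has them; the wrist camera has in their place "hand_eye" (4x4, takes a point from camera to tool coordinates, whose origin is the TCP and whose axes are the flange's). Camera axes: x right, y down, z forward; pixel columns grow to the right and rows downward; lengths in m; the calibration is good to about 2 mm. A picture is of the moment at which its call begins: read the wrist's pose just before it. camera_model takes no time and is no camera call.
- ctrl.close_job(): hands the job in; it is judged then, once.
The state is a dict: "time": time; "joint_positions": joint angles; "qd": joint speeds; "joint_torque": joint torques, N m; "position": TCP position; "tool_rot": TCP orientation; "ft_force": force on the tool from outside, world axes, zero at the start; "torque": the same for the moment, N m; "grip_width": opening from 0.0 (shut) to 1.0 (fully open); "grip_force": force on a finger pad.
Only numpy, scipy, OpenCV 4.12 (cv2) and the standard library are available. Lean on these libraries where they do the work, as an engineer would, in place of code of your own. Each camera call takes 0.05 s, during which the arm holds its last target. There are 200 camera calls.

TASK

The nut runner on the assembly jig is already running, but the bolt just turns with it. Slide the clear guard on top of the jig fully open by its red handle, reach down into the narrow gap between the yellow bracket and the back of the floodlight, and grip the brass hexagon bolt head between the fingers so that it stops turning. Keep it still for at least three seconds and finish while still gripping it (do not let go), with the guard left open and the loose things around the jig left where they are.

Things in the scene. Friction and masses are not known exactly. Their poses are not given: they have to be found in the camera images.
- jig: Assembly jig fixed to the bench, yaw -0.35 to 0.35 rad: aluminium base plate (12 mm thick; x -140 to 83, y -115 to 285 mm), floodlight standing on its long edge with the white lens facing +x, yellow yoke bracket behind it, orange nut runner. Origin on the bench straight below the bolt head's centre; x along the bolt from nut runner to lamp, y along the gap and guard track, z up.
- gap_mouth (a point): Middle of the gap's mouth, 141 mm above the bench; axes as the jig's. In the jig's frame (mm): the bracket's upright web fills x -24 to -19, y -95 to 95, up to z 137; the lamp fills x 31 to 80, y -90 to 90, up to z 135. The gap between is 50 wide, open from above once the guard is away, closed at its ends (y -94 and 94) by the bracket's arms, 4 thick.
- track_end (a point): Open end of the guard's tracks: two level aluminium bars along the jig's y, above the web (jig x -27 mm) and above the lamp's back edge (x 45 mm), tops 141 mm above the bench, from y -100 to 270 mm, with a black cross bar 10 mm high at this end. This point is midway between the bars' tops.
- nut_runner (a point): Top of the orange nut runner, 40 mm thick, lying along the jig's x (x -33 to -160 mm), no higher than 132 mm above the bench; it is on the bracket's robot side, its socket on the nut.
- bolt_head (a point): Centre of the brass hexagon head in the gap, 110 mm above the bench: 24 mm across flats, 28 across corners, 14 thick along the jig's x; 12 mm clear of the web, 24 of the lamp. It stays in place and turns about jig's x with its axes. Pinch it with fingers down, closing along jig's y, the pads about 2 mm towards the lamp from this point; at any angle the jaws square it up or hold it by its corners.
- bolt (a joint): Turn of the bolt, rad, 0 when two flats are upright (facing the jig's +y and -y), repeating every 1.047. The nut runner drags the bolt round at about 0.24 rad/s with about 0.12 N m, the value growing steadily, from a start anywhere in 0 to 1.05; a firm grip on the head stops it.
- guard (a joint): Slide of the clear guard along its track, m: 0 = shut, over the bolt head; 0.16 = fully open, at the end of its travel towards the jig's +y. Starts at 0 to 0.03. It stays where it is left and takes 1 to 3 N to slide.
- guard_handle (a point): Grip point in the guard's red fin handle, 168 mm above the bench. Fin: 14 mm thick along the slide (jig's y), 40 mm along jig's x, from 146 mm (guard's top) to 180 mm above the bench. It is 9 mm to jig's +x of the bolt head and to its +y by the guard's joint value. Guard: clear plate 170 mm along y (85 either side of the handle), 80 wide, 4 thick, a red strip at each end.
- driver: Loose black power unit, 60 x 90 x 35 mm, lying beyond the lamp; leave alone. Origin at the centre of its underside.
- parts_cup: Loose blue cup, 64 mm wide at the rim, 60 mm high, beside the jig on its -y side; leave alone. Origin at the centre of its underside.
- spare_lamp: Loose spare floodlight lying lens up, 180 x 120 x 46 mm, beyond the lamp; leave alone. Origin at the centre of its underside.
- screwdriver: Loose green-handled screwdriver lying on the bench on the jig's -y side; leave alone. Origin on the bench under it.

How it is judged:
On the way, in this order (a step that is already met when the one before it is completed fails the run):
1. the guard is slid open (value of joint guard above 0.14 m), for 0.2 s.
2. the bolt head is gripped and kept from turning for three seconds (value of joint guard above 0.14 m and contact force between the fingers and bolt above 6 N and distance between the grasp point and bolt_head below 0.022 m and velocity of joint bolt between -0.03 and 0.03 rad/s), for 2.5 s.
At the end, for the whole second after the job is handed in: Guard open at least 140 of 160 mm; fingers on the bolt head with over 6 N, the point between the pads within 22 mm of its centre; bolt slower than 0.03 rad/s, and kept so for 2.5 s before; power unit, cup, spare lamp and screwdriver within 30 mm of their places (all of step 2 and distance of each of driver, parts_cup, spare_lamp, screwdriver from where it was at the start of the episode below 0.03 m); the arm keeps its last pose, push and grip.
It fails at once if a loose thing beside the jig is shifted by more than 30 mm (distance of any of driver, parts_cup, spare_lamp, screwdriver from where it was at the start of the episode above 0.03 m).
It also fails if it takes over 48 s, if anything falls off the work surface, if the arm or the gripper's body presses on something with over 40 N, if the wrist force passes 120 N, or if a joint passes its speed limit or range.

## Working session

There is one attempt and no reset: what is moved stays moved. The work goes in short steps, Python scripts to look and compute and a shell command to move; the robot and the scene stay as the last step left them, time stands still between calls to the robot, and variables do not carry over. Pictures are saved under pics/ and viewed, at most 10 in all, crops included, and the job is handed in when it is done.

```bash
ls; mkdir -p pics; python3 - <<'E'
from bench import ctrl
import cv2,numpy as np
s=ctrl.get_state();print(s['time'],s['position'],s['tool_rot'],s['grip_width'])
for n in("scene","top"):
    im=ctrl.get_image(n);cv2.imwrite(f"pics/{n}0.png",cv2.resize(im[:,:,::-1],(800,600),interpolation=cv2.INTER_CUBIC));print(n,ctrl.camera_model(n))
print(ctrl.camera_model("wrist"))
E
```

```text
bench.py
inch.py
pics
0.0 [0.2005101  0.6177191  0.22147293] [-4.90781889e-01 -3.10282278e+00  2.93359976e-03] 0.9982489128158473
scene {'vertical_fov': 53.72479977216001, 'cx': 254.1136072969328, 'cy': 189.0421268646345, 'rvec': array([ 2.47716132,  0.75446282, -0.21168996]), 'tvec': array([-0.4350047 , -0.21041393,  1.07797441])}
top {'vertical_fov': 52.43072761181446, 'cx': 257.77700861944066, 'cy': 201.29130704827338, 'rvec': array([ 2.13276997, -2.11899839,  0.18774727]), 'tvec': array([-0.04084854,  0.59744687,  1.01195682])}
{'vertical_fov': 71.14686389595757, 'cx': 260.7701852620588, 'cy': 194.28732488776794, 'hand_eye': array([[ 5.65159241e-04, -9.63137254e-01, -2.69009871e-01,
         7.40999625e-02],
       [ 9.99999840e-01,  5.54165185e-04,  1.16806179e-04,
         2.93307841e-04],
       [ 3.65755224e-05, -2.69009894e-01,  9.63137413e-01,
        -1.63354988e-01],
       [ 0.00000000e+00,  0.00000000e+00,  0.00000000e+00,
         1.00000000e+00]])}
```

View pics/scene0.png

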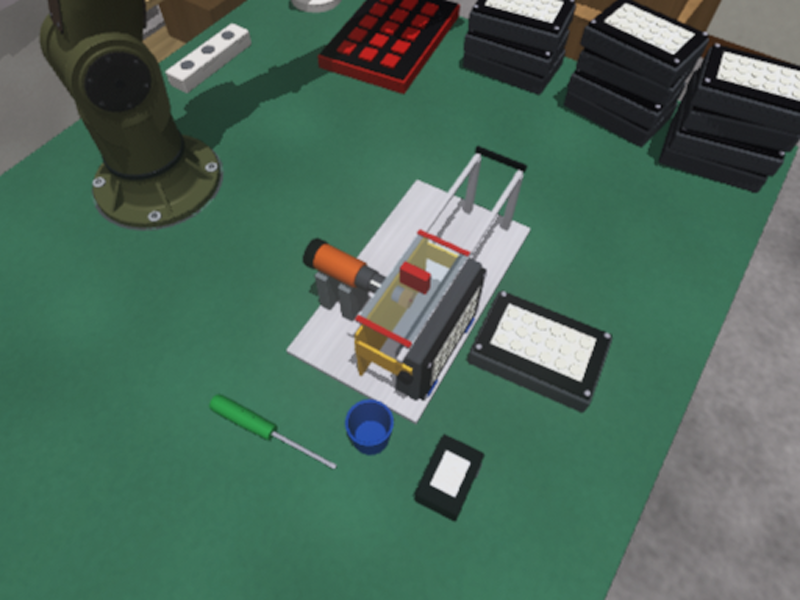

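View pics/top0.png

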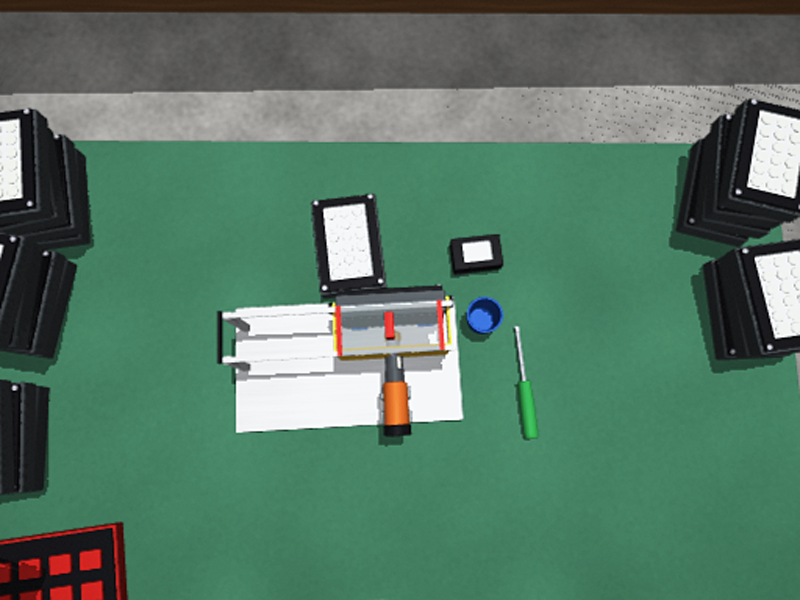

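The scene view shows the red handle at about (415,277) and the jig's track ends at (478,150) and (524,165). In the top view the handle is at (389,325) and the cross bar is at (220,337). Next I'll enlarge both.

```bash
python3 - <<'E'
import cv2,numpy as np
from bench import ctrl
a=ctrl.get_image("scene")[85:285,185:345,::-1]; b=ctrl.get_image("top")[170:290,135:305,::-1]
A=cv2.resize(a,None,fx=3,fy=3,interpolation=cv2.INTER_CUBIC);A=A[:600]
cv2.imwrite("pics/sc.png",cv2.copyMakeBorder(A,0,0,0,0,0)); 
cv2.imwrite("pics/tc.png",cv2.resize(b,None,fx=4.5,fy=4.5,interpolation=cv2.INTER_CUBIC))
E
```

```text
(no output)
```

View pics/sc.png

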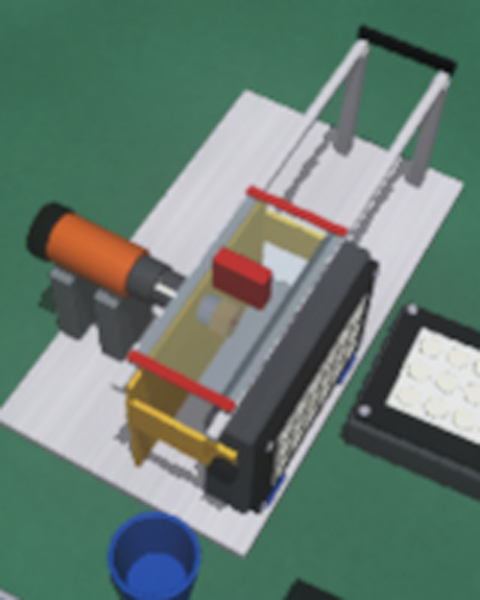

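View pics/tc.png

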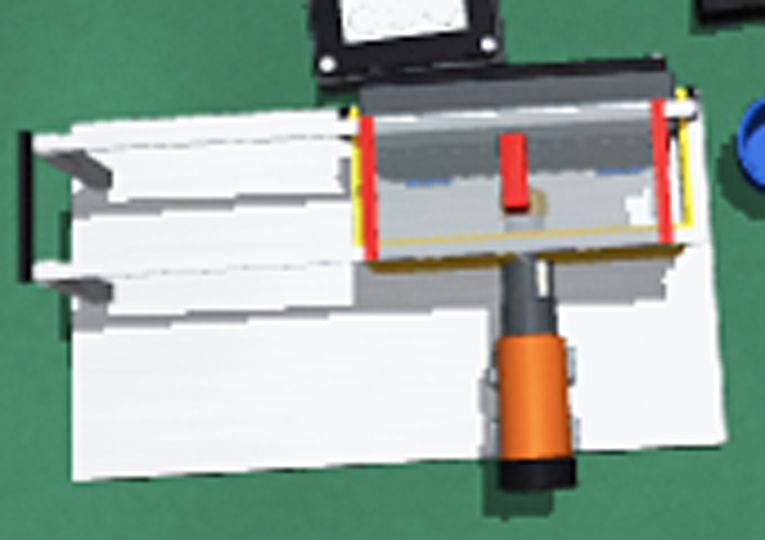

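The crops give these positions. In the scene crop the fin centroid is (242,278), the red strips run (250,190)-(346,232) and (132,354)-(232,408), and the base corners are (245,555), (0,420), (247,90) and (463,183). In the top crop the fin is centred at (514,172), the strips are centred at (368,188) and (660,171), and the base corners are (73,480) and (726,442).

```bash
cat > h.py <<'E'
import numpy as np,cv2
from bench import ctrl
from scipy.spatial.transform import Rotation as R
def proj(n,P):
    m=ctrl.camera_model(n);f=192/np.tan(np.radians(m['vertical_fov']/2))
    K=np.array([[f,0,m['cx']],[0,f,m['cy']],[0,0,1.]])
    return cv2.projectPoints(np.asarray(P,float).reshape(-1,1,3),m['rvec'],m['tvec'],K,None)[0][:,0]
def jig(p,q): # p=x,y,yaw
    c,s=np.cos(p[2]),np.sin(p[2]);q=np.asarray(q,float)
    return np.c_[p[0]+c*q[:,0]-s*q[:,1],p[1]+s*q[:,0]+c*q[:,1],q[:,2]]
def row(target): # shift in tool axes to world TCP target
    s=ctrl.get_state();return R.from_rotvec(s['tool_rot']).inv().apply(np.array(target)-s['position'])
E
python3 - <<'E'
from h import *
from scipy.optimize import least_squares
S=lambda l:(np.array(l,float)+.5)/3-.5+[185,85]
T=lambda l:(np.array(l,float)+.5)/4.5-.5+[135,170]
us=S([[245,555],[0,420],[247,90],[463,183],[242,278],[298,211],[182,381]])
ut=T([[73,480],[726,442],[514,172],[368,188],[660,171]])
def res(p):
    g,zg,zh=p[3:];h=[.009,g,zh];a=[.009,g+.083,zg];b=[.009,g-.083,zg]
    B=[[.083,-.115,.012],[-.14,-.115,.012],[-.14,.285,.012],[.083,.285,.012]]
    return np.r_[proj("scene",jig(p,B+[h,a,b]))-us,proj("top",jig(p,[B[2],B[1],h,a,b]))-ut]
r=least_squares(lambda p:res(p).ravel(),[.55,0,0,.01,.146,.165],loss='soft_l1')
print(r.x);print(res(r.x).round(1).tolist())
p=r.x
for n,q in dict(handle=[.009,p[3],p[5]],bolt=[0,0,.11]).items():print(n,jig(p,[q]))
s=ctrl.get_state();print(R.from_rotvec(s['tool_rot']).as_matrix().round(3))
for n in("scene","top"):
    m=ctrl.camera_model(n);print(-R.from_rotvec(m['rvec']).inv().apply(m['tvec']))
E
```

```text
[ 0.55185534 -0.01921729  0.06519574  0.0035939   0.14641106  0.16447788]
[[0.4, 0.6], [-1.9, -0.7], [-0.6, -0.3], [0.7, -0.1], [0.4, -0.0], [0.1, -0.4], [-0.4, 1.0], [-0.2, 0.2], [-0.1, -0.0], [-0.3, 0.3], [-1.1, -0.2], [0.8, -0.3]]
handle [[ 0.56060208 -0.01504467  0.16447788]]
bolt [[ 0.55185534 -0.01921729  0.11      ]]
[[-0.951  0.309 -0.   ]
 [ 0.309  0.951 -0.001]
 [-0.    -0.001 -1.   ]]
[ 0.77810198 -0.38943986  0.79901554]
[ 0.40740475 -0.04118411  1.1022673 ]
```

```bash
python3 -c "
from h import *
print(row([.5606,-.015,.23]))"
echo '[{"x":-0.538,"y":-0.491,"z":-0.008,"spin":-0.379,"jaw":0.6},{"x":-0.538,"y":-0.491,"z":-0.008,"spin":-0.379,"jaw":0.6},{"x":-0.538,"y":-0.491,"z":-0.008,"spin":-0.379,"jaw":0.6},{"x":-0.538,"y":-0.491,"z":-0.008,"spin":-0.379,"jaw":0.6},{"x":-0.538,"y":-0.491,"z":-0.008,"spin":-0.379,"jaw":0.6},{"x":-0.538,"y":-0.491,"z":-0.008,"spin":-0.379,"jaw":0.6},{"x":-0.538,"y":-0.491,"z":-0.008,"spin":-0.379,"jaw":0.6},{"x":-0.538,"y":-0.491,"z":-0.008,"spin":-0.379,"jaw":0.6},{"x":-0.538,"y":-0.491,"z":-0.008,"spin":-0.379,"jaw":0.6},{"x":-0.538,"y":-0.491,"z":-0.008,"spin":-0.379,"jaw":0.6},{"x":-0.538,"y":-0.491,"z":-0.008,"spin":-0.379,"jaw":0.6},{"x":-0.538,"y":-0.491,"z":-0.008,"spin":-0.379,"jaw":0.6},{"x":-0.538,"y":-0.491,"z":-0.008,"spin":-0.379,"jaw":0.6},{"x":-0.538,"y":-0.491,"z":-0.008,"spin":-0.379,"jaw":0.6},{"x":-0.538,"y":-0.491,"z":-0.008,"spin":-0.379,"jaw":0.6},{"x":-0.538,"y":-0.491,"z":-0.008,"spin":-0.379,"jaw":0.6},{"x":-0.538,"y":-0.491,"z":-0.008,"spin":-0.379,"jaw":0.6},{"x":-0.538,"y":-0.491,"z":-0.008,"spin":-0.379,"jaw":0.6},{"x":-0.538,"y":-0.491,"z":-0.008,"spin":-0.379,"jaw":0.6},{"x":-0.538,"y":-0.491,"z":-0.008,"spin":-0.379,"jaw":0.6}]' | python3 inch.py 20; python3 - <<'E'
from h import *
s=ctrl.get_state();im=ctrl.get_image("wrist")
cv2.imwrite("pics/w1.png",cv2.resize(im[:,:,::-1],(800,600),interpolation=cv2.INTER_CUBIC))
print(R.from_rotvec(s['tool_rot']).as_matrix().round(4))
np.savez("w1.npz",p=s['position'],r=s['tool_rot'])
E
```

```text
time: 2.2
position: [0.5606, -0.0134, 0.2306]
tool_rot: [-0.106, 3.14, 0.001]
ft_force: [0.0, -0.1, -0.2]
grip_width: 0.593
grip_force: 0.0
[[-9.977e-01 -6.740e-02  1.000e-04]
 [-6.740e-02  9.977e-01  6.000e-04]
 [-1.000e-04  6.000e-04 -1.000e+00]]
```

View pics/w1.png

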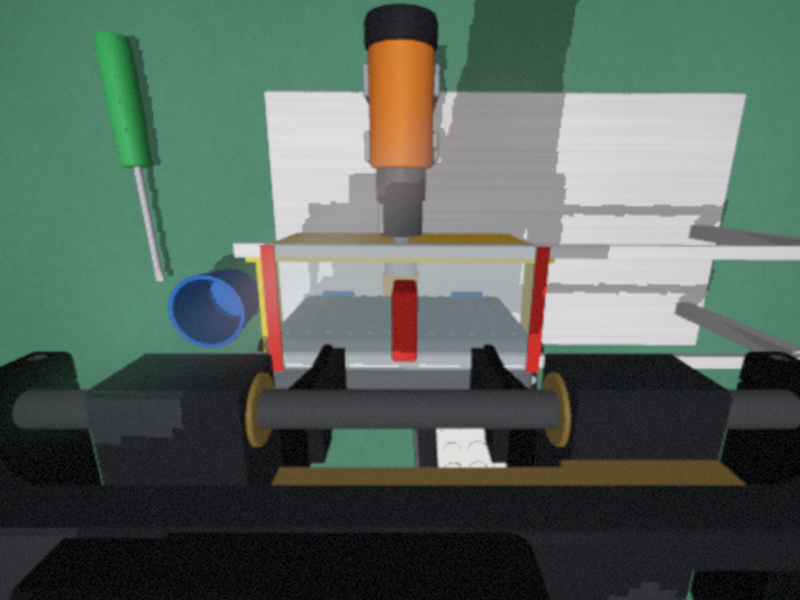

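The wrist view shows the fin at (404,318), between the fingers and 1.7 mm off centre, with the track horizontal in the picture. That agrees with the fit. Next I'll descend, grip and slide.

```bash
echo '[{"y":-0.001,"z":0.04,"jaw":0.6},{"y":-0.001,"z":0.077,"jaw":0.6},{"y":-0.001,"z":0.077,"jaw":0.6},{"y":-0.001,"z":0.077,"jaw":0},{"y":-0.001,"z":0.077,"jaw":0},{"y":-0.001,"z":0.077,"jaw":0},{"y":-0.001,"z":0.077,"jaw":0},{"y":-0.001,"z":0.077,"jaw":0},{"y":-0.001,"z":0.077,"jaw":0}]' | python3 inch.py 20; python3 -c "
from h import *
s=ctrl.get_state();print(s['position'],s['grip_width'])"
```

```text
time: 3.15
position: [0.5612, -0.0157, 0.1541]
tool_rot: [-0.102, 3.139, 0.001]
ft_force: [-0.3, 1.1, 2.6]
grip_width: 0.154
grip_force: 20.0
[ 0.56117428 -0.01567044  0.15407949] 0.15417458542450993
```

```bash
echo '[{"y":0.02,"jaw":0},{"y":0.04,"jaw":0},{"y":0.06,"jaw":0},{"y":0.08,"jaw":0},{"y":0.1,"jaw":0},{"y":0.12,"jaw":0},{"y":0.135,"jaw":0},{"y":0.148,"jaw":0},{"y":0.157,"jaw":0},{"y":0.157,"jaw":0},{"y":0.157,"jaw":0},{"y":0.157,"jaw":0},{"y":0.157,"jaw":0}]' | python3 inch.py
```

```text
time: 4.45
position: [0.5514, 0.1413, 0.1541]
tool_rot: [-0.102, 3.138, 0.002]
ft_force: [3.1, 0.6, 3.2]
grip_width: 0.16
grip_force: 20.0
```

```bash
echo '[{"jaw":0.6},{"jaw":0.6},{"jaw":0.6},{"z":-0.04,"jaw":0.6},{"z":-0.075,"jaw":0.6},{"y":-0.05,"z":-0.075,"jaw":0.6},{"y":-0.10,"z":-0.075,"jaw":0.6},{"x":0.007,"y":-0.161,"z":-0.075,"jaw":0.6},{"x":0.007,"y":-0.161,"z":-0.075,"jaw":0.6},{"x":0.007,"y":-0.161,"z":-0.075,"jaw":0.6}]' | python3 inch.py; python3 - <<'E'
from h import *
s=ctrl.get_state();im=ctrl.get_image("wrist")
cv2.imwrite("pics/w2.png",cv2.resize(im[130:290,150:400,::-1],(800,512),interpolation=cv2.INTER_CUBIC))
p=[.55186,-.01922,.0652]
M=ctrl.camera_model("wrist");H=M['hand_eye'];f=192/np.tan(np.radians(M['vertical_fov']/2))
b=jig(p,[[0,0,.11],[0,0,.124],[-.019,0,.137],[.031,0,.135],[.009,.16,.18]])
t=R.from_rotvec(s['tool_rot']).inv().apply(b-s['position'])
c=(t-H[:3,3])@H[:3,:3]
uv=c[:,:2]/c[:,2:]*f+[M['cx'],M['cy']];print(((uv-[150,130])*3.2).round(),c[:,2])
print(row(jig(p,[[.002,0,.091]])[0]),s['tool_rot'])
im=ctrl.get_image("scene")
cv2.imwrite("pics/s2.png",cv2.resize(im[85:285,185:385,::-1],(600,600),interpolation=cv2.INTER_CUBIC))
E
```

```text
time: 5.45
position: [0.5534, -0.0234, 0.2284]
tool_rot: [0.093, -3.139, 0.0]
ft_force: [1.2, 0.1, -0.3]
grip_width: 0.602
grip_force: 0.0
[[366. 189.]
 [366. 200.]
 [366. 150.]
 [367. 302.]
 [978. 285.]] [0.29094184 0.27745454 0.25983597 0.27516969 0.22567286]
[-0.00032713  0.00111891  0.13724341] [ 9.34667850e-02 -3.13932357e+00  2.42657382e-04]
```

View pics/w2.png

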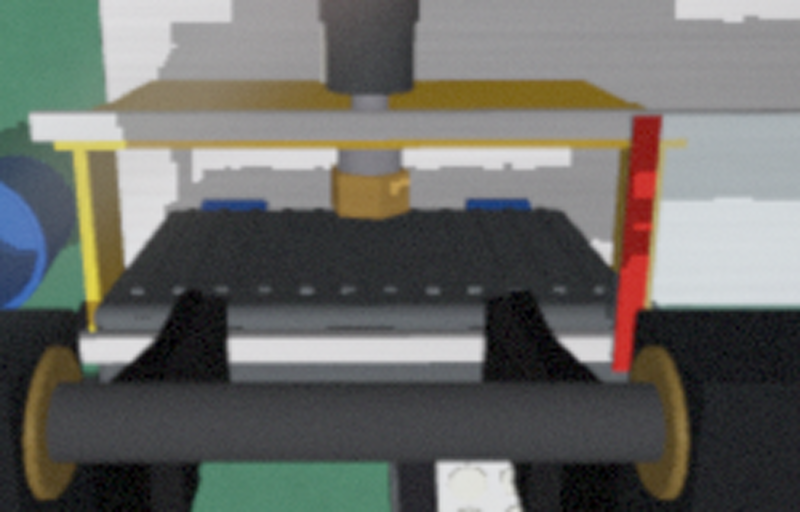

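View pics/s2.png

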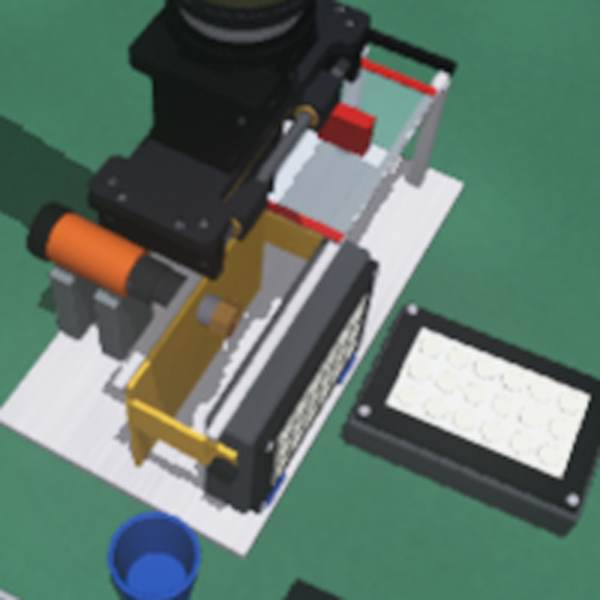

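The guard is open in both views. In the wrist crop the bolt head is centred at (371,192) against a prediction of (366,189), so it sits about 1.5 mm further along +y. I'll descend into the gap and grip.

```bash
echo '[{"y":0.0025,"z":0.04,"spin":-0.006,"jaw":0.6},{"y":0.0025,"z":0.07,"spin":-0.006,"jaw":0.6},{"y":0.0025,"z":0.09,"spin":-0.006,"jaw":0.6},{"y":0.0025,"z":0.11,"spin":-0.006,"jaw":0.6},{"y":0.0025,"z":0.125,"spin":-0.006,"jaw":0.6},{"y":0.0025,"z":0.137,"spin":-0.006,"jaw":0.6},{"y":0.0025,"z":0.137,"spin":-0.006,"jaw":0.6}]' | python3 inch.py 45; echo '[{"jaw":0},{"jaw":0},{"jaw":0},{"jaw":0},{"jaw":0},{"jaw":0},{"jaw":0},{"jaw":0},{"jaw":0},{"jaw":0}]' | python3 inch.py
```

```text
time: 6.25
position: [0.5529, -0.0166, 0.0899]
tool_rot: [0.114, -3.136, 0.0]
ft_force: [0.1, 1.2, -0.3]
grip_width: 0.601
grip_force: 0.0
time: 7.25
position: [0.5545, -0.0187, 0.0921]
tool_rot: [-0.111, 3.139, -0.001]
ft_force: [1.0, -4.9, 4.8]
grip_width: 0.268
grip_force: 44.7
```

```bash
for i in 1 2; do echo '[{"jaw":0},{"jaw":0},{"jaw":0},{"jaw":0},{"jaw":0},{"jaw":0},{"jaw":0},{"jaw":0},{"jaw":0},{"jaw":0},{"jaw":0},{"jaw":0},{"jaw":0},{"jaw":0},{"jaw":0},{"jaw":0},{"jaw":0},{"jaw":0},{"jaw":0},{"jaw":0}]' | python3 inch.py; done; python3 - <<'E'
from h import *
a=ctrl.get_image("scene");b=ctrl.get_image("wrist")
cv2.imwrite("pics/f.png",np.hstack([cv2.resize(a[85:285,165:365,::-1],(400,400),interpolation=cv2.INTER_CUBIC),cv2.resize(b[130:290,176:336,::-1],(400,400),interpolation=cv2.INTER_CUBIC)]))
E
```

```text
time: 9.25
position: [0.5545, -0.0187, 0.0921]
tool_rot: [-0.111, 3.139, -0.001]
ft_force: [0.7, -5.4, 5.3]
grip_width: 0.266
grip_force: 44.7
time: 11.25
position: [0.5545, -0.0187, 0.0921]
tool_rot: [-0.111, 3.139, -0.001]
ft_force: [-0.6, -4.8, 5.7]
grip_width: 0.268
grip_force: 44.7
```

View pics/f.png

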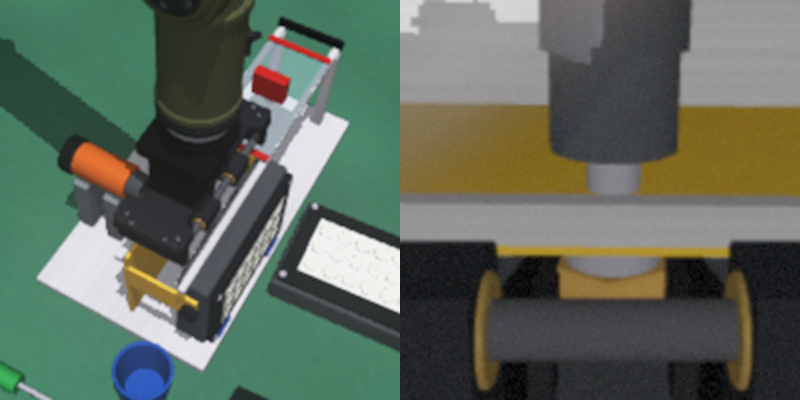

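The left half shows the guard open, with the fin at (270,83), and the loose things where they were. The right half shows the brass head squared between the fingers at (612,280). Opening and grip have held steady for 4 s, so I'm handing it in.

```bash
python3 -c "
from bench import ctrl
print(ctrl.close_job())"
```

```text
the job is handed in; nothing more can be done
None
```

The job is handed in: the guard is fully open, the bolt head is still gripped at about 45 N and held steady for over 4 s before hand-in, and the loose parts look undisturbed; no verdict came back.

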